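# Hand over the forming stakes in mirrored order

### The arm

A 6-joint arm with a two-finger parallel gripper is mounted at the origin on the work surface. World frame = base frame: x ahead of the robot, y to its left, z up, the work surface at z = 0. Lengths are in m, angles in rad, forces in N, time in s.
With the tool pointing down it reaches from about 0.25 to 0.775 m from the base axis. Payload 4 kg.
Tool frame: the origin (TCP) lies at the very end of the fingers, on their centre line; the grasp point (between the pads) lies 19 mm behind it; z points along the fingers, y is the line along which they close (so a half turn about z gives the same grasp; the last joint's range is limited). The gripper opens to 94 mm and grips with 3 to 60 N. Pads are 16 mm wide; open, the fingers measure 119 mm over their backs; the gripper's body (75 mm by 177 mm) begins 78 mm behind the grasp point.
Start: joints at [-1.343, 0.087, 1.371, -0, 1.684, -0.103], TCP at [0.179, -0.52, 0.206] pointing down, gripper open.
Joint ranges: [-3.1, 3.1], [-0.76, 2.03], [0.27, 2.55], [-1.08, 4.22], [0.17, 2.65], [-2.57, 2.57]. Speed limits (rad/s): [2.79, 2.79, 3.14, 3.14, 3.14, 3.14].

### API

Orientations are given as [roll, pitch, yaw] about the fixed x, y, z axes, in that order (R = Rz(yaw) Ry(pitch) Rx(roll)).
In Python, from bench import robot gives the robot as it stands. The module is installed in compiled form; this text tells all that it offers.
- The arm moves only by the tool move_arm, never from a script. Its argument "deltas" is one flat list of numbers, 7 for each row, row after row: the turn, a rotation vector about the tool's x, y, z in rad, then the shift along the tool's x, y, z in cm, then the closure, from -1 (fully open) to 1 (shut). A call has 1 to 8 rows; each row is the pose to reach, as a shift and turn from the pose commanded when the call began, along the tool's axes at that moment; what a row does not reach only later rows make up. A row lasts 1/10 s, in which the tool goes at most 50 mm and 8.59 degrees, less where a joint would pass 70% of its speed; a pose out of reach is approached as far as the arm can. A call with a gripper value outside its range is refused whole. The fingers move at their own pace and stop on an object; the grip force is fixed at half the most. Time passes only in rows, so rows that repeat a pose let the fingers close. It gives the time, the measured TCP pose, the force, the opening and the grip force at its end, in the units of the state.
- robot.get_obs(): the state, without advancing time (a new reading comes with each control period).
- robot.snapshot(name): name is "side" or "top"; returns a dict with "image" (384x512x3 uint8, red, green, blue), "depth" (384x512 float32, m along the optical axis (not along the pixel's ray), 0 where there is no reading), "fov_y" (degrees; the focal length in pixels is half the picture's height over the tangent of half this angle, whatever the lens; pixels are square), "cx", "cy" (the principal point, pixels), "origin" and "orientation" of the camera in the world. Camera axes: x right, y up, looking along -z (the intrinsics and any distortion apply to the point x, -y, -z); pixel columns grow to the right and rows downward; lengths in m; the calibration is good to about 2 mm. A picture is of the moment at which its call begins.
- robot.close_job(): hands the job in; it is judged then, once.
The state is a dict: "time": time; "joint_positions": joint angles; "qvel": joint speeds; "joint_torque": joint torques, N m; "tool_pos": TCP position; "ee_rot": TCP orientation; "wrist_force": force on the tool from outside, world axes, zero at the start; "wrist_torque": the same for the moment, N m; "width": finger opening in m; "finger_force": force on a finger pad.
Only numpy, scipy, OpenCV 4.12 (cv2) and the standard library are available. Lean on these libraries where they do the work, as an engineer would, in place of code of your own. Each camera call takes 0.05 s, during which the arm holds its last target. There are 200 camera calls.

### The job

Move the four steel forming stakes from the dark wooden rack into the aluminium tray, one standing upright on the floor of each well, in reverse order: seen from the robot, the stake at the left end of the wooden rack goes to the right end of the tray, the next one beside it, and so on, so that the colleague sitting opposite finds them in the usual order. Don't let any of them topple.

Things in the scene. Friction and masses are not known exactly. Their poses are not given: they have to be found in the camera images.
- stake_ball: Forming stake: a dark steel cylinder 34 mm in diameter and 50 mm tall (the part to grip) with a bright steel ball 32 mm across on top, 79 mm tall in all. Loose, stands upright, 0.3 to 0.5 kg. Origin: centre of its flat underside; z runs up its axis; its yaw is arbitrary.
- stake_cone: Forming stake: a dark steel cylinder 34 mm in diameter and 50 mm tall (the part to grip) with a bright pointed cone on top, 29 mm across at its base, 80 mm tall in all. Loose, stands upright, 0.3 to 0.5 kg. Origin: centre of its flat underside; z runs up its axis; its yaw is arbitrary.
- stake_square: Forming stake: a dark steel cylinder 34 mm in diameter and 50 mm tall (the part to grip) with a bright flat-topped square block on top, 23 x 23 mm, 72 mm tall in all. Loose, stands upright, 0.3 to 0.5 kg. Origin: centre of its flat underside; z runs up its axis; its yaw is arbitrary.
- stake_wedge: Forming stake: a dark steel cylinder 34 mm in diameter and 50 mm tall (the part to grip) with a bright narrow bar on top, 11 x 31 mm, 74 mm tall in all. Loose, stands upright, 0.3 to 0.5 kg. Origin: centre of its flat underside; z runs up its axis; its yaw is arbitrary.
- pad_ball: Fixed black rubber pad, 48 mm disc, 4 mm thick, on the floor of the wooden rack's well in which the ball-headed stake stands at the start (it marks that starting well for good). Origin: centre of its underside; the stake stands on its top, within 3 mm of its centre. Its y axis runs along the rack's row to the left.
- pad_cone: Fixed black rubber pad, 48 mm disc, 4 mm thick, on the floor of the wooden rack's well in which the cone-headed stake stands at the start (it marks that starting well for good). Origin: centre of its underside; the stake stands on its top, within 3 mm of its centre. Its y axis runs along the rack's row to the left.
- pad_square: Fixed black rubber pad, 48 mm disc, 4 mm thick, on the floor of the wooden rack's well in which the square-headed stake stands at the start (it marks that starting well for good). Origin: centre of its underside; the stake stands on its top, within 3 mm of its centre. Its y axis runs along the rack's row to the left.
- pad_wedge: Fixed black rubber pad, 48 mm disc, 4 mm thick, on the floor of the wooden rack's well in which the wedge-headed stake stands at the start (it marks that starting well for good). Origin: centre of its underside; the stake stands on its top, within 3 mm of its centre. Its y axis runs along the rack's row to the left.
- wood_rack: Dark wooden rack that holds the stakes at the start: 72 x 270 mm, rim 20 mm above the bench, fixed, four wells in a row, 52 x 52 mm inside. Origin: centre of its underside; well centres at x = 0, y = -99, -33, 33, 99 mm in its frame; +y points to the robot's left, turned at most 0.35 rad. The pads lie in the wells, their tops 10 mm above the bench.
- metal_tray: Aluminium tray, empty at the start: 72 x 270 mm, rim 20 mm above the bench, fixed, four wells in a row, 52 x 52 mm inside. Origin: centre of its underside; well centres at x = 0, y = -99, -33, 33, 99 mm in its frame; +y points to the robot's left, turned at most 0.35 rad. Well floors are 10 mm above its underside, each marked by a dark disc.
Not all that is in view belongs to the job. What is shaped like the stake_ball but blue is not meant. Leave any blue look-alike of the stake_square alone.

How it is judged:
At the end, for the whole second after the job is handed in: All four stakes stand released and at rest in the tray, one per well, on its floor (within 4 mm), within 12 mm of its centre along and across the tray, within 0.1 rad of upright; of any two, the one that began further left in the wooden rack now stands further right in the tray (x of stake_ball in the frame of metal_tray between -0.012 and 0.012 m and z of stake_ball in the frame of metal_tray between 0.006 and 0.014 m and (y of stake_ball in the frame of metal_tray between -0.111 and -0.087 m or y of stake_ball in the frame of metal_tray between -0.045 and -0.021 m or y of stake_ball in the frame of metal_tray between 0.021 and 0.045 m or y of stake_ball in the frame of metal_tray between 0.087 and 0.111 m) and angle between each of stake_ball, stake_cone, stake_square, stake_wedge's own z axis and vertical below 0.1 rad and linear speed of each of stake_ball, stake_cone, stake_square, stake_wedge below 0.01 m/s and angular speed of each of stake_ball, stake_cone, stake_square, stake_wedge below 0.1 rad/s and x of stake_cone in the frame of metal_tray between -0.012 and 0.012 m and z of stake_cone in the frame of metal_tray between 0.006 and 0.014 m and (y of stake_cone in the frame of metal_tray between -0.111 and -0.087 m or y of stake_cone in the frame of metal_tray between -0.045 and -0.021 m or y of stake_cone in the frame of metal_tray between 0.021 and 0.045 m or y of stake_cone in the frame of metal_tray between 0.087 and 0.111 m) and x of stake_square in the frame of metal_tray between -0.012 and 0.012 m and z of stake_square in the frame of metal_tray between 0.006 and 0.014 m and (y of stake_square in the frame of metal_tray between -0.111 and -0.087 m or y of stake_square in the frame of metal_tray between -0.045 and -0.021 m or y of stake_square in the frame of metal_tray between 0.021 and 0.045 m or y of stake_square in the frame of metal_tray between 0.087 and 0.111 m) and x of stake_wedge in the frame of metal_tray between -0.012 and 0.012 m and z of stake_wedge in the frame of metal_tray between 0.006 and 0.014 m and (y of stake_wedge in the frame of metal_tray between -0.111 and -0.087 m or y of stake_wedge in the frame of metal_tray between -0.045 and -0.021 m or y of stake_wedge in the frame of metal_tray between 0.021 and 0.045 m or y of stake_wedge in the frame of metal_tray between 0.087 and 0.111 m) and ((y of pad_ball in the frame of pad_cone above 0.03 m and ((y of stake_ball in the frame of metal_tray below -0.066 m and y of stake_cone in the frame of metal_tray above -0.066 m) or (y of stake_ball in the frame of metal_tray below 0 m and y of stake_cone in the frame of metal_tray above 0 m) or (y of stake_ball in the frame of metal_tray below 0.066 m and y of stake_cone in the frame of metal_tray above 0.066 m))) or (y of pad_cone in the frame of pad_ball above 0.03 m and ((y of stake_cone in the frame of metal_tray below -0.066 m and y of stake_ball in the frame of metal_tray above -0.066 m) or (y of stake_cone in the frame of metal_tray below 0 m and y of stake_ball in the frame of metal_tray above 0 m) or (y of stake_cone in the frame of metal_tray below 0.066 m and y of stake_ball in the frame of metal_tray above 0.066 m)))) and ((y of pad_ball in the frame of pad_square above 0.03 m and ((y of stake_ball in the frame of metal_tray below -0.066 m and y of stake_square in the frame of metal_tray above -0.066 m) or (y of stake_ball in the frame of metal_tray below 0 m and y of stake_square in the frame of metal_tray above 0 m) or (y of stake_ball in the frame of metal_tray below 0.066 m and y of stake_square in the frame of metal_tray above 0.066 m))) or (y of pad_square in the frame of pad_ball above 0.03 m and ((y of stake_square in the frame of metal_tray below -0.066 m and y of stake_ball in the frame of metal_tray above -0.066 m) or (y of stake_square in the frame of metal_tray below 0 m and y of stake_ball in the frame of metal_tray above 0 m) or (y of stake_square in the frame of metal_tray below 0.066 m and y of stake_ball in the frame of metal_tray above 0.066 m)))) and ((y of pad_ball in the frame of pad_wedge above 0.03 m and ((y of stake_ball in the frame of metal_tray below -0.066 m and y of stake_wedge in the frame of metal_tray above -0.066 m) or (y of stake_ball in the frame of metal_tray below 0 m and y of stake_wedge in the frame of metal_tray above 0 m) or (y of stake_ball in the frame of metal_tray below 0.066 m and y of stake_wedge in the frame of metal_tray above 0.066 m))) or (y of pad_wedge in the frame of pad_ball above 0.03 m and ((y of stake_wedge in the frame of metal_tray below -0.066 m and y of stake_ball in the frame of metal_tray above -0.066 m) or (y of stake_wedge in the frame of metal_tray below 0 m and y of stake_ball in the frame of metal_tray above 0 m) or (y of stake_wedge in the frame of metal_tray below 0.066 m and y of stake_ball in the frame of metal_tray above 0.066 m)))) and ((y of pad_cone in the frame of pad_square above 0.03 m and ((y of stake_cone in the frame of metal_tray below -0.066 m and y of stake_square in the frame of metal_tray above -0.066 m) or (y of stake_cone in the frame of metal_tray below 0 m and y of stake_square in the frame of metal_tray above 0 m) or (y of stake_cone in the frame of metal_tray below 0.066 m and y of stake_square in the frame of metal_tray above 0.066 m))) or (y of pad_square in the frame of pad_cone above 0.03 m and ((y of stake_square in the frame of metal_tray below -0.066 m and y of stake_cone in the frame of metal_tray above -0.066 m) or (y of stake_square in the frame of metal_tray below 0 m and y of stake_cone in the frame of metal_tray above 0 m) or (y of stake_square in the frame of metal_tray below 0.066 m and y of stake_cone in the frame of metal_tray above 0.066 m)))) and ((y of pad_cone in the frame of pad_wedge above 0.03 m and ((y of stake_cone in the frame of metal_tray below -0.066 m and y of stake_wedge in the frame of metal_tray above -0.066 m) or (y of stake_cone in the frame of metal_tray below 0 m and y of stake_wedge in the frame of metal_tray above 0 m) or (y of stake_cone in the frame of metal_tray below 0.066 m and y of stake_wedge in the frame of metal_tray above 0.066 m))) or (y of pad_wedge in the frame of pad_cone above 0.03 m and ((y of stake_wedge in the frame of metal_tray below -0.066 m and y of stake_cone in the frame of metal_tray above -0.066 m) or (y of stake_wedge in the frame of metal_tray below 0 m and y of stake_cone in the frame of metal_tray above 0 m) or (y of stake_wedge in the frame of metal_tray below 0.066 m and y of stake_cone in the frame of metal_tray above 0.066 m)))) and ((y of pad_square in the frame of pad_wedge above 0.03 m and ((y of stake_square in the frame of metal_tray below -0.066 m and y of stake_wedge in the frame of metal_tray above -0.066 m) or (y of stake_square in the frame of metal_tray below 0 m and y of stake_wedge in the frame of metal_tray above 0 m) or (y of stake_square in the frame of metal_tray below 0.066 m and y of stake_wedge in the frame of metal_tray above 0.066 m))) or (y of pad_wedge in the frame of pad_square above 0.03 m and ((y of stake_wedge in the frame of metal_tray below -0.066 m and y of stake_square in the frame of metal_tray above -0.066 m) or (y of stake_wedge in the frame of metal_tray below 0 m and y of stake_square in the frame of metal_tray above 0 m) or (y of stake_wedge in the frame of metal_tray below 0.066 m and y of stake_square in the frame of metal_tray above 0.066 m))))); the robot touches nothing.
It fails at once if a stake toppled (tilted more than 0.7 rad) (angle between any of stake_ball, stake_cone, stake_square, stake_wedge's own z axis and vertical above 0.7 rad).
It also fails if it takes over 96 s, if anything falls off the work surface, if the arm or the gripper's body presses on something with over 40 N, if the wrist force passes 120 N, or if a joint passes its speed limit or range.

## Working session

There is one attempt and no reset: what is moved stays moved. The work goes in short steps, Python scripts to look and compute and a tool call to move; the robot and the scene stay as the last step left them, time stands still between calls to the robot, and variables do not carry over. Pictures are saved under pics/ and viewed, at most 14 in all, crops included, and the job is handed in when it is done.

Besides the shell and the picture viewer there is one more tool, called after "Emit:" as a command line: name --argument value ..., lists and objects as JSON in quotes. move_arm: Moves the arm, as the interface text tells. Its arguments: {"type":"object","properties":{"deltas":{"type":"array","items":{"type":"number"}}},"required":["deltas"]}

```bash
mkdir -p pics; cat > h.py <<'E'
import numpy as np, cv2
from bench import robot
from scipy.spatial.transform import Rotation as R
def snap(n):
    s=robot.snapshot(n); np.save(f'{n}.npy',s,allow_pickle=True); return s
def save(im,name): cv2.imwrite('pics/'+name,im[:,:,::-1])
def cam(s):
    f=s['image'].shape[0]/2/np.tan(np.radians(s['fov_y'])/2)
    o=np.array(s['orientation'],float)
    Rm=o if o.shape==(3,3) else (R.from_euler('xyz',o).as_matrix() if o.size==3 else R.from_quat(o).as_matrix())
    return f,Rm,np.array(s['origin'],float)
def ray(s,u,v,z):
    f,Rm,o=cam(s); d=Rm@np.array([(u-s['cx'])/f,-(v-s['cy'])/f,-1]); return o+d*(z-o[2])/d[2]
def cloud(s):
    f,Rm,o=cam(s); v,u=np.mgrid[:s['depth'].shape[0],:s['depth'].shape[1]]; d=s['depth']
    return np.stack([(u-s['cx'])/f*d,-(v-s['cy'])/f*d,-d],-1)@Rm.T+o
E
python3 - <<'E'
from h import *
for n in('top','side'):
    s=snap(n); save(s['image'],n+'0.png'); print({k:v for k,v in s.items() if k not in('image','depth')})
print(robot.get_obs())
E
```

```text
{'fov_y': 47.584153985914924, 'cx': 254.31487211964932, 'cy': 189.71760564044936, 'origin': array([0.47971624, 0.01064331, 0.9829561 ]), 'orientation': array([ 0.09879322,  0.00405547, -1.55538248])}
{'fov_y': 49.51932956223523, 'cx': 253.07286954085924, 'cy': 195.79934053242343, 'origin': array([ 0.35810003, -0.50708981,  0.68601516]), 'orientation': array([ 0.6971458 ,  0.00439913, -0.43877332])}
{'time': 0.1, 'joint_positions': array([-1.34310831e+00,  8.78709641e-02,  1.37203743e+00, -2.62441030e-05,
        1.68360165e+00, -1.03104444e-01]), 'qvel': array([-0.00013615, -0.002745  , -0.00356006,  0.00043005, -0.00077108,
       -0.00040498]), 'joint_torque': array([ 1.78635284e-03, -3.41252840e+01, -3.03301299e+01,  7.21190334e-02,
        3.04451433e-02, -9.35765274e-05]), 'tool_pos': array([ 0.17851313, -0.51972348,  0.20446008]), 'ee_rot': array([-3.13968276e+00, -1.71396557e-04,  3.30789369e-01]), 'wrist_force': array([ 1.06678431, -0.22532761, -0.03027069]), 'wrist_torque': array([ 0.02596798, -0.05099681, -0.0029513 ]), 'finger_force': 0.0, 'width': 0.09419801659490584}
```

View pics/top0.png

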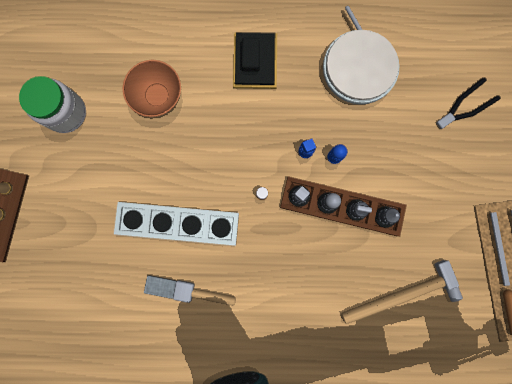

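View pics/side0.png

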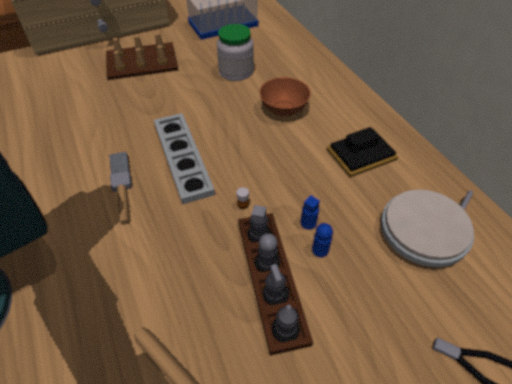

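The top view has the robot's left on the image left. The rack holds, left to right, square (300,194), ball (330,202), wedge (360,210) and cone (388,216). The tray wells are at (133,219), (162,222), (192,225) and (221,228). Possible mix-ups are the blue square (307,148), the blue ball (337,153), the small white-topped peg (262,193) and the brown rack at the left edge (10,215). I choose the bright-headed stakes standing in the four-well rack.

```bash
cat > m.py <<'E'
from h import *
s=np.load('top.npy',allow_pickle=True).item(); im=s['image']; hsv=cv2.cvtColor(im,cv2.COLOR_RGB2HSV)
def rect(mask,z,name):
    mask=cv2.morphologyEx(mask.astype(np.uint8),cv2.MORPH_CLOSE,np.ones((5,5)))
    c=max(cv2.findContours(mask,cv2.RETR_EXTERNAL,cv2.CHAIN_APPROX_NONE)[0],key=cv2.contourArea)[:,0]
    p=np.array([ray(s,u,v,z)[:2] for u,v in c])
    (cx,cy),(w,h),a=cv2.minAreaRect((p*1000).astype(np.float32))
    b=cv2.boxPoints(((cx,cy),(w,h),a)); e=max([b[1]-b[0],b[2]-b[1]],key=np.linalg.norm)
    if e[1]<0:e=-e
    yaw=np.arctan2(-e[0],e[1]); print(name,cx,cy,w,h,'yaw',yaw)
    for y in(-99,-33,33,99): print('  well',y,cx-y*np.sin(yaw),cy+y*np.cos(yaw))
H,S,V=[hsv[...,i].astype(int) for i in range(3)]
win=np.zeros(H.shape,bool); win[165:250,270:420]=1
rect(win&((V<105)),.02,'rack')
win[:]=0; win[190:255,105:248]=1
rect(win&(S<50)&(V>120),.02,'tray')
d=(win&(V<60)).astype(np.uint8)
n,l,st,ce=cv2.connectedComponentsWithStats(d)
for i in range(1,n):
    if st[i,4]>80: print('disc',st[i,4],ce[i],ray(s,*ce[i],.010)*1000)
P=cloud(s)
for u,v in((300,194),(330,202),(360,210),(388,216),(307,147),(337,153),(262,192),(133,206),(133,219),(345,206)): print(u,v,(P[v,u]*1000).round(),im[v,u])
# head clusters by depth: points above 66mm in rack region
w=np.zeros(H.shape,bool);w[165:240,270:420]=1
n,l,st,ce=cv2.connectedComponentsWithStats((w&(P[...,2]>.045)).astype(np.uint8))
for i in range(1,n):
    q=P[l==i]*1000
    if len(q)>20: print('head',len(q),np.median(q,0).round(1),q.min(0).round(),q.max(0).round())
save(cv2.resize(im[130:240,270:420],None,fx=5,fy=5,interpolation=cv2.INTER_CUBIC),'crop.png')
E
python3 m.py
```

```text
rack 542.087890625 -177.9450225830078 271.5901184082031 71.97772979736328 yaw -0.22431771
  well -99 520.0662 -274.4647
  well -33 534.7473 -210.11824
  well 33 549.42847 -145.7718
  well 99 564.10956 -81.42536
tray 498.3396911621094 187.60179138183594 270.4297790527344 72.9521255493164 yaw -0.07604419
  well -99 490.81857 88.8879
  well -33 495.83264 154.69716
  well 33 500.84674 220.50642
  well 99 505.8608 286.31567
disc 270 [132.35555556 219.4037037 ] [505.39818464 287.30853664  10.        ]
disc 273 [161.69230769 222.05860806] [500.49173425 221.54626995  10.        ]
disc 268 [191.06716418 224.67164179] [495.68815114 155.81654283  10.        ]
disc 266 [220.57142857 227.57142857] [490.26123845  89.89730623  10.        ]
300 194 [561. -79.  82.] [177 181 194]
330 202 [ 546. -141.   85.] [130 135 144]
360 210 [ 530. -204.   82.] [117 120 128]
388 216 [ 519. -266.   67.] [78 79 85]
307 147 [663. -95.  72.] [ 54 100 209]
337 153 [ 650. -158.   73.] [ 27  68 158]
262 192 [568.  -1.  45.] [230 229 234]
133 206 [535. 285.  18.] [192 204 207]
133 219 [506. 285.  12.] [33 34 34]
345 206 [ 542. -186.   16.] [93 58 38]
head 208 [561.6 -81.5  79.9] [480. -99.  45.] [579.  11. 983.]
head 226 [ 548.1 -145.4   82.1] [ 480. -164.   46.] [567.  11. 983.]
head 224 [ 532.2 -209.2   60.8] [ 480. -227.   46.] [551.  11. 983.]
head 220 [ 520.8 -271.6   64.4] [ 480. -293.   46.] [537.  11. 983.]
```

View pics/crop.png

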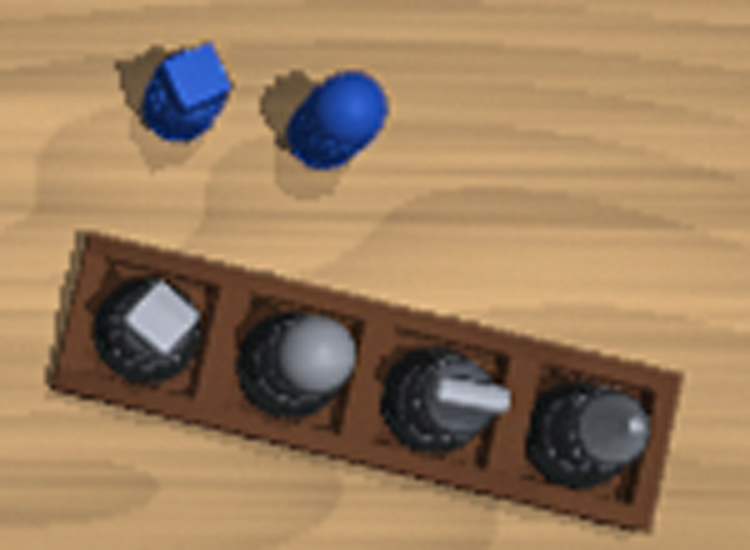

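The crop confirms bright square, ball, wedge and cone from left to right, with the blue pair behind the rack. The measured rack is 72x272 mm and the tray 73x270 mm, and the disc and depth values agree. I'll go above the square first.

```bash
cat > d.py <<'E'
# usage: d.py x y z(mm) yaw -> deltas from measured pose
import sys; from h import *
o=robot.get_obs(); x,y,z,yaw=map(float,sys.argv[1:5])
M=R.from_euler('xyz',o['ee_rot']); T=R.from_euler('xyz',[np.pi,0,yaw])
print('t',o['time'],'pos',(o['tool_pos']*1000).round(1),'rpy',o['ee_rot'].round(3),'w',o['width'].round(4),'F',o['wrist_force'].round(1))
print('turn',(M.inv()*T).as_rotvec().round(3),'shift cm',(M.inv().apply(np.array([x,y,z])/1000-o['tool_pos'])*100).round(2))
E
python3 d.py 563 -81.5 206 1.347
```

```text
Traceback (most recent call last):
  File "d.py", line 5, in <module>
    print('t',o['time'],'pos',(o['tool_pos']*1000).round(1),'rpy',o['ee_rot'].round(3),'w',o['width'].round(4),'F',o['wrist_force'].round(1))
                                                                                           ^^^^^^^^^^^^^^^^
AttributeError: 'float' object has no attribute 'round'
```

```bash
sed -i "s/o\['width'\].round(4)/round(o['width'],4)/" d.py; python3 d.py 563 -81.5 206 1.347
```

```text
t 0.1 pos [ 178.5 -519.7  204.5] rpy [-3.14  -0.     0.331] w 0.0942 F [ 1.1 -0.2 -0. ]
turn [-2.000e-03 -1.000e-03 -1.016e+00] shift cm [ 50.6  -28.96  -0.09]
```

Emit:
move_arm --deltas '[0, 0, -1.016, 50.6, -29, 0, -1, 0, 0, -1.016, 50.6, -29, 0, -1, 0, 0, -1.016, 50.6, -29, 0, -1, 0, 0, -1.016, 50.6, -29, 0, -1, 0, 0, -1.016, 50.6, -29, 0, -1, 0, 0, -1.016, 50.6, -29, 0, -1, 0, 0, -1.016, 50.6, -29, 0, -1, 0, 0, -1.016, 50.6, -29, 0, -1]'

```text
time: 0.9
tool_pos: [0.443, -0.2175, 0.2051]
ee_rot: [-3.141, 0.0, 1.349]
wrist_force: [0.2, -1.3, 0.7]
width: 0.094
finger_force: 0.0
```

```bash
python3 d.py 563 -81.5 206 1.347
```

```text
t 0.9 pos [ 443.  -217.5  205.1] rpy [-3.141  0.     1.349] w 0.094 F [ 0.2 -1.3  0.7]
turn [-0.     0.     0.002] shift cm [15.91  8.71 -0.09]
```

Emit:
move_arm --deltas '[0, 0, 0, 15.9, 8.7, 0, -1, 0, 0, 0, 15.9, 8.7, 0, -1, 0, 0, 0, 15.9, 8.7, 0, -1, 0, 0, 0, 15.9, 8.7, 0, -1, 0, 0, 0, 15.9, 8.7, 0, -1, 0, 0, 0, 15.9, 8.7, 0, -1]'

```text
time: 1.5
tool_pos: [0.5621, -0.0834, 0.2046]
ee_rot: [-3.14, 0.001, 1.348]
wrist_force: [-0.8, -0.6, -1.2]
width: 0.0939
finger_force: 0.0
```

```bash
python3 d.py 563 -81.5 26 1.347
```

```text
t 1.5 pos [562.1 -83.4 204.6] rpy [-3.140e+00  1.000e-03  1.348e+00] w 0.0939 F [-0.8 -0.6 -1.2]
turn [-0.002  0.001  0.001] shift cm [ 0.22  0.08 17.86]
```

Emit:
move_arm --deltas '[0, 0, 0, 0.2, 0.1, 5, -1, 0, 0, 0, 0.2, 0.1, 10, -1, 0, 0, 0, 0.2, 0.1, 13, -1, 0, 0, 0, 0.2, 0.1, 16, -1, 0, 0, 0, 0.2, 0.1, 17.8, -1, 0, 0, 0, 0.2, 0.1, 17.8, -1, 0, 0, 0, 0.2, 0.1, 17.8, -1]'

```text
time: 2.2
tool_pos: [0.5634, -0.0832, 0.028]
ee_rot: [3.142, 0.0, 1.345]
wrist_force: [0.3, 0.2, 0.5]
width: 0.0939
finger_force: 0.0
```

```bash
python3 d.py 563 -81.5 26 1.347; python3 - <<'E'
from h import *
a=snap('side')['image'][150:370,190:370]; save(cv2.resize(a,None,fx=2.5,fy=2.5),'g1.png')
E
```

```text
t 2.2 pos [563.4 -83.2  28. ] rpy [3.142 0.    1.345] w 0.0939 F [0.3 0.2 0.5]
turn [ 0.     0.    -0.002] shift cm [ 0.16 -0.07  0.2 ]
```

View pics/g1.png

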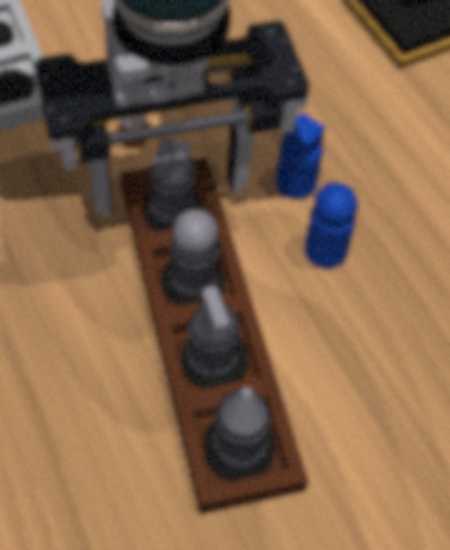

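The fingers straddle the rack around the square stake at crop (172,180), clear of the blue ones. Closing now.

Emit:
move_arm --deltas '[0, 0, 0, 0.2, 0, 0.1, 1, 0, 0, 0, 0.2, 0, 0.1, 1, 0, 0, 0, 0.2, 0, 0.1, 1, 0, 0, 0, 0.2, 0, 0.1, 1, 0, 0, 0, 0.2, 0, 0.1, 1, 0, 0, 0, 0.2, 0, 0.1, 1, 0, 0, 0, 0.2, 0, 0.1, 1, 0, 0, 0, 0.2, 0, 0.1, 1]'

```text
time: 3.05
tool_pos: [0.5648, -0.0801, 0.0266]
ee_rot: [3.14, 0.0, 1.347]
wrist_force: [-1.1, 0.5, -2.8]
width: 0.0332
finger_force: 23.4
```

Emit:
move_arm --deltas '[0, 0, 0, 0, 0, -1, 1, 0, 0, 0, 0, 0, -3, 1, 0, 0, 0, 0, 0, -6, 1, 0, 0, 0, 0, 0, -9, 1, 0, 0, 0, 0, 0, -12, 1, 0, 0, 0, 0, 0, -12, 1, 0, 0, 0, 0, 0, -12, 1]'

```text
time: 3.75
tool_pos: [0.5639, -0.0799, 0.1458]
ee_rot: [-3.141, 0.0, 1.347]
wrist_force: [-0.4, -0.8, -5.2]
width: 0.0334
finger_force: 30.0
```

```bash
python3 d.py 490.5 89.5 146 1.495
```

```text
t 3.75 pos [563.9 -79.9 145.8] rpy [-3.141  0.     1.347] w 0.0334 F [-0.4 -0.8 -5.2]
turn [-0.001  0.    -0.148] shift cm [ 1.489e+01 -1.092e+01 -1.000e-02]
```

Emit:
move_arm --deltas '[0, 0, -0.03, 2, -1.5, 0, 1, 0, 0, -0.06, 5, -3.7, 0, 1, 0, 0, -0.1, 9, -6.6, 0, 1, 0, 0, -0.13, 12.5, -9.2, 0, 1, 0, 0, -0.148, 14.9, -10.9, 0, 1, 0, 0, -0.148, 14.9, -10.9, 0, 1, 0, 0, -0.148, 14.9, -10.9, 0, 1, 0, 0, -0.148, 14.9, -10.9, 0, 1]'

```text
time: 4.55
tool_pos: [0.4905, 0.0887, 0.1447]
ee_rot: [-3.139, 0.001, 1.494]
wrist_force: [-0.1, -0.5, -5.4]
width: 0.0333
finger_force: 30.0
```

```bash
python3 d.py 490.5 89.5 29 1.495;  python3 - <<'E'
from h import *
a=snap('side')['image'][80:260,130:330]; save(cv2.resize(a,None,fx=3,fy=3),'g2.png')
E
```

```text
t 4.55 pos [490.5  88.7 144.7] rpy [-3.139e+00  1.000e-03  1.494e+00] w 0.0333 F [-0.1 -0.5 -5.4]
turn [-0.003  0.001 -0.001] shift cm [ 0.09  0.03 11.57]
```

View pics/g2.png

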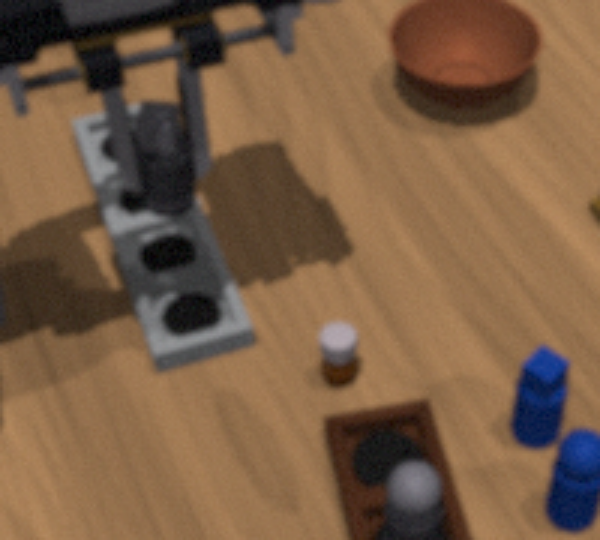

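The stake hangs upright in the grip at (165,160), above the tray, and its starting well is empty. Lowering.

Emit:
move_arm --deltas '[0, 0, 0, 0.1, 0, 3, 1, 0, 0, 0, 0.1, 0, 6, 1, 0, 0, 0, 0.1, 0, 9, 1, 0, 0, 0, 0.1, 0, 10.5, 1, 0, 0, 0, 0.1, 0, 11.2, 1, 0, 0, 0, 0.1, 0, 11.6, 1, 0, 0, 0, 0.1, 0, 11.7, 1, 0, 0, 0, 0.1, 0, 11.7, 1]'

```text
time: 5.4
tool_pos: [0.4922, 0.0903, 0.0305]
ee_rot: [3.14, -0.0, 1.494]
wrist_force: [0.6, 0.7, -5.5]
width: 0.0334
finger_force: 30.0
```

Emit:
move_arm --deltas '[0, 0, 0, 0, 0, 0.2, 1, 0, 0, 0, 0, 0, 0.3, 1, 0, 0, 0, 0, 0, 0.3, 1]'

```text
time: 5.7
tool_pos: [0.4913, 0.0906, 0.0267]
ee_rot: [3.141, 0.0, 1.495]
wrist_force: [-0.3, -0.0, -5.5]
width: 0.0335
finger_force: 30.0
```

Emit:
move_arm --deltas '[0, 0, 0, 0, 0, 0.1, 1, 0, 0, 0, 0, 0, 0.1, 1]'

```text
time: 5.9
tool_pos: [0.4914, 0.0906, 0.0265]
ee_rot: [3.141, 0.0, 1.495]
wrist_force: [-2.0, -0.5, 1.6]
width: 0.0332
finger_force: 30.0
```

Contact. The force went from -5.5 to +1.6 N. Releasing, then rising.

Emit:
move_arm --deltas '[0, 0, 0, 0, 0, 0, -1, 0, 0, 0, 0, 0, 0, -1, 0, 0, 0, 0, 0, 0, -1, 0, 0, 0, 0, 0, 0, -1, 0, 0, 0, 0, 0, -3, -1, 0, 0, 0, 0, 0, -8, -1, 0, 0, 0, 0, 0, -13, -1, 0, 0, 0, 0, 0, -13, -1]'

```text
time: 6.7
tool_pos: [0.496, 0.0909, 0.1643]
ee_rot: [3.125, -0.002, 1.495]
wrist_force: [0.2, -0.3, 0.9]
width: 0.0929
finger_force: 0.0
```

```bash
python3 d.py 548.5 -145.5 150 1.347;  python3 - <<'E'
from h import *
a=snap('side')['image'][80:260,130:330]; save(cv2.resize(a,None,fx=3,fy=3),'g3.png')
E
```

```text
t 6.7 pos [496.   90.9 164.3] rpy [ 3.125e+00 -2.000e-03  1.495e+00] w 0.0929 F [ 0.2 -0.3  0.9]
turn [ 0.016 -0.004  0.148] shift cm [-23.18   7.     1.5 ]
```

View pics/g3.png

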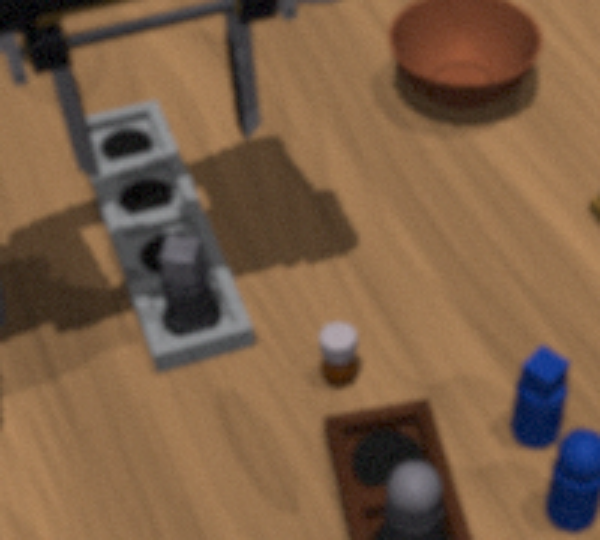

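The square stake stands in the right-end well (190,290). Next the ball stake.

Emit:
move_arm --deltas '[0, 0, 0.08, -4.5, 1.5, 0, -1, 0, 0, 0.148, -9, 2.9, 0, -1, 0, 0, 0.148, -13.5, 4.4, 0, -1, 0, 0, 0.148, -18, 5.8, 0, -1, 0, 0, 0.148, -21.5, 7, 0, -1, 0, 0, 0.148, -23.1, 7.5, 0, -1, 0, 0, 0.148, -23.1, 7.5, 0, -1, 0, 0, 0.148, -23.1, 7.5, 0, -1]'

```text
time: 7.55
tool_pos: [0.5478, -0.1444, 0.1543]
ee_rot: [-3.139, -0.001, 1.347]
wrist_force: [-0.2, 0.4, -0.3]
width: 0.0944
finger_force: 0.0
```

```bash
python3 d.py 548.5 -145.5 26.5 1.347
```

```text
t 7.55 pos [ 547.8 -144.4  154.3] rpy [-3.139e+00 -1.000e-03  1.347e+00] w 0.0944 F [-0.2  0.4 -0.3]
turn [-0.002 -0.001  0.   ] shift cm [-0.11  0.12 12.78]
```

Emit:
move_arm --deltas '[0, 0, 0, -0.1, 0.1, 4, -1, 0, 0, 0, -0.1, 0.1, 8, -1, 0, 0, 0, -0.1, 0.1, 11, -1, 0, 0, 0, -0.1, 0.1, 12.8, -1, 0, 0, 0, -0.1, 0.1, 12.8, -1, 0, 0, 0, -0.1, 0.1, 12.8, -1, 0, 0, 0, -0.1, 0.1, 12.8, -1]'

```text
time: 8.25
tool_pos: [0.5505, -0.1463, 0.0295]
ee_rot: [3.138, 0.0, 1.348]
wrist_force: [-0.4, 0.2, -0.0]
width: 0.0939
finger_force: 0.0
```

Emit:
move_arm --deltas '[0, 0, 0, 0, 0, 0, 1, 0, 0, 0, 0, 0, 0, 1, 0, 0, 0, 0, 0, 0, 1, 0, 0, 0, 0, 0, 0, 1, 0, 0, 0, 0, 0, 0, 1, 0, 0, 0, 0, 0, 0, 1, 0, 0, 0, 0, 0, 0, 1, 0, 0, 0, 0, 0, 0, 1]'

```text
time: 9.05
tool_pos: [0.5497, -0.1469, 0.0276]
ee_rot: [3.14, 0.0, 1.347]
wrist_force: [-0.7, -0.2, -1.8]
width: 0.0338
finger_force: 27.0
```

Emit:
move_arm --deltas '[0, 0, 0, 0, 0, -1, 1, 0, 0, 0, 0, 0, -3, 1, 0, 0, 0, 0, 0, -6, 1, 0, 0, 0, 0, 0, -9, 1, 0, 0, 0, 0, 0, -12, 1, 0, 0, 0, 0, 0, -12, 1, 0, 0, 0, 0, 0, -12, 1]'

```text
time: 9.75
tool_pos: [0.5489, -0.1466, 0.1471]
ee_rot: [-3.141, 0.0, 1.347]
wrist_force: [-0.4, -0.4, -3.9]
width: 0.0335
finger_force: 30.0
```

```bash
python3 d.py 495.7 155.3 146 1.495
```

```text
t 9.75 pos [ 548.9 -146.6  147.1] rpy [-3.141  0.     1.347] w 0.0335 F [-0.4 -0.4 -3.9]
turn [-0.     0.    -0.148] shift cm [ 28.26 -11.89   0.11]
```

Emit:
move_arm --deltas '[0, 0, -0.02, 2, -0.84, 0, 1, 0, 0, -0.06, 6, -2.5, 0, 1, 0, 0, -0.08, 10.4, -4.4, 0, 1, 0, 0, -0.1, 15, -6.3, 0, 1, 0, 0, -0.12, 19.5, -8.2, 0, 1, 0, 0, -0.14, 24, -10.1, 0, 1, 0, 0, -0.148, 27, -11.4, 0, 1, 0, 0, -0.148, 28.3, -11.9, 0, 1]'

```text
time: 10.55
tool_pos: [0.4932, 0.1582, 0.1442]
ee_rot: [-3.136, 0.001, 1.499]
wrist_force: [0.7, -0.6, -3.7]
width: 0.0335
finger_force: 30.0
```

Emit:
move_arm --deltas '[0, 0, 0, 0, 0, 0, 1, 0, 0, 0, 0, 0, 0, 1]'

```text
time: 10.75
tool_pos: [0.4955, 0.1545, 0.1458]
ee_rot: [-3.139, 0.002, 1.494]
wrist_force: [-0.1, -0.7, -3.6]
width: 0.0333
finger_force: 30.0
```

```bash
python3 d.py 495.7 155.3 27.5 1.495
```

```text
t 10.75 pos [495.5 154.5 145.8] rpy [-3.139e+00  2.000e-03  1.494e+00] w 0.0333 F [-0.1 -0.7 -3.6]
turn [-0.002  0.002 -0.001] shift cm [ 0.11  0.04 11.83]
```

Emit:
move_arm --deltas '[0, 0, 0, 0.1, 0, 3, 1, 0, 0, 0, 0.1, 0, 6, 1, 0, 0, 0, 0.1, 0, 9, 1, 0, 0, 0, 0.1, 0, 10.5, 1, 0, 0, 0, 0.1, 0, 11.3, 1, 0, 0, 0, 0.1, 0, 11.7, 1, 0, 0, 0, 0.1, 0, 11.8, 1, 0, 0, 0, 0.1, 0, 11.9, 1]'

```text
time: 11.55
tool_pos: [0.4972, 0.1564, 0.0296]
ee_rot: [3.139, -0.0, 1.494]
wrist_force: [0.2, 0.9, -2.9]
width: 0.0333
finger_force: 30.0
```

Emit:
move_arm --deltas '[0, 0, 0, 0, 0, 0, 1, 0, 0, 0, 0, 0, 0.1, 1, 0, 0, 0, 0, 0, 0.1, 1]'

```text
time: 11.85
tool_pos: [0.4963, 0.1567, 0.0278]
ee_rot: [3.141, -0.0, 1.495]
wrist_force: [-0.0, 0.7, -3.1]
width: 0.0332
finger_force: 30.0
```

Emit:
move_arm --deltas '[0, 0, 0, 0, 0, 0.1, 1, 0, 0, 0, 0, 0, 0.1, 1]'

```text
time: 12.05
tool_pos: [0.4964, 0.1568, 0.0275]
ee_rot: [3.141, -0.0, 1.495]
wrist_force: [-2.2, 0.4, 2.2]
width: 0.0334
finger_force: 30.0
```

Emit:
move_arm --deltas '[0, 0, 0, 0, 0, 0, -1, 0, 0, 0, 0, 0, 0, -1, 0, 0, 0, 0, 0, 0, -1, 0, 0, 0, 0, 0, 0, -1, 0, 0, 0, 0, 0, -3, -1, 0, 0, 0, 0, 0, -8, -1, 0, 0, 0, 0, 0, -12.5, -1, 0, 0, 0, 0, 0, -12.5, -1]'

```text
time: 12.85
tool_pos: [0.5005, 0.1576, 0.1598]
ee_rot: [3.127, -0.004, 1.495]
wrist_force: [1.0, -0.5, -0.7]
width: 0.0922
finger_force: 0.0
```

Emit:
move_arm --deltas '[0, 0, 0, 0, 0, 0, -1, 0, 0, 0, 0, 0, 0, -1]'

```text
time: 13.05
tool_pos: [0.4952, 0.1564, 0.1498]
ee_rot: [-3.139, 0.001, 1.495]
wrist_force: [-0.3, -0.3, -0.2]
width: 0.0939
finger_force: 0.0
```

```bash
python3 d.py 534 -210 150 1.347
```

```text
t 13.05 pos [495.2 156.4 149.8] rpy [-3.139e+00  1.000e-03  1.495e+00] w 0.0939 F [-0.3 -0.3 -0.2]
turn [-0.003  0.001  0.148] shift cm [-3.624e+01  6.650e+00 -1.000e-02]
```

Emit:
move_arm --deltas '[0, 0, 0.06, -4.8, 0.9, 0, -1, 0, 0, 0.12, -9.6, 1.8, 0, -1, 0, 0, 0.148, -14.4, 2.7, 0, -1, 0, 0, 0.148, -19.2, 3.5, 0, -1, 0, 0, 0.148, -24, 4.4, 0, -1, 0, 0, 0.148, -28.8, 5.3, 0, -1, 0, 0, 0.148, -33, 6.1, 0, -1, 0, 0, 0.148, -36.2, 6.7, 0, -1]'

```text
time: 13.85
tool_pos: [0.534, -0.2116, 0.1484]
ee_rot: [-3.137, -0.001, 1.345]
wrist_force: [0.3, -0.4, -0.5]
width: 0.0942
finger_force: 0.0
```

Emit:
move_arm --deltas '[0, 0, 0, 0, 0, 0, -1, 0, 0, 0, 0, 0, 0, -1]'

```text
time: 14.05
tool_pos: [0.5343, -0.2093, 0.1489]
ee_rot: [-3.137, -0.002, 1.345]
wrist_force: [0.2, -0.2, -0.2]
width: 0.0938
finger_force: 0.0
```

```bash
python3 d.py 534 -210 26.5 1.347;  python3 - <<'E'
from h import *
a=snap('top')['image'][150:300,100:420]; save(cv2.resize(a,None,fx=2.5,fy=2.5),'t4.png')
E
```

```text
t 14.05 pos [ 534.3 -209.3  148.9] rpy [-3.137e+00 -2.000e-03  1.345e+00] w 0.0938 F [ 0.2 -0.2 -0.2]
turn [-0.005 -0.002 -0.002] shift cm [-0.1   0.05 12.24]
```

View pics/t4.png

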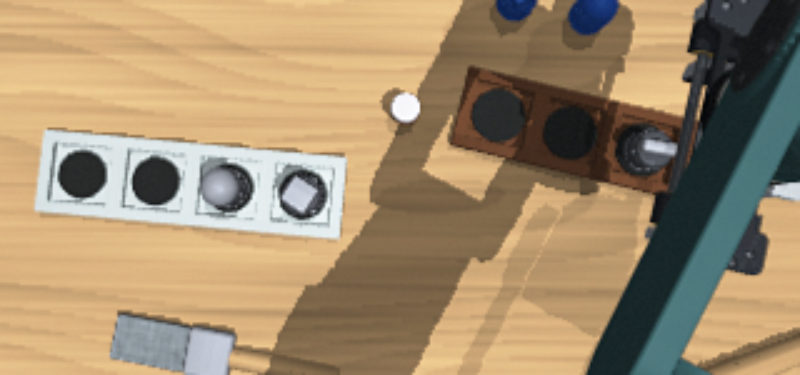

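The ball (225,188) and square (302,193) stand in their wells, and two pads in the rack are bare. The gripper sits above the wedge; the apparent offset comes from its height. Going down.

Emit:
move_arm --deltas '[0, 0, 0, -0.1, 0, 4, -1, 0, 0, 0, -0.1, 0, 8, -1, 0, 0, 0, -0.1, 0, 10.5, -1, 0, 0, 0, -0.1, 0, 12.1, -1, 0, 0, 0, -0.1, 0, 12.3, -1, 0, 0, 0, -0.1, 0, 12.3, -1, 0, 0, 0, -0.1, 0, 12.3, -1]'

```text
time: 14.8
tool_pos: [0.5361, -0.2101, 0.0299]
ee_rot: [3.139, 0.001, 1.348]
wrist_force: [-0.3, 0.5, 0.1]
width: 0.0936
finger_force: 0.0
```

Emit:
move_arm --deltas '[0, 0, 0, 0, 0, 0, 1, 0, 0, 0, 0, 0, 0, 1, 0, 0, 0, 0, 0, 0, 1, 0, 0, 0, 0, 0, 0, 1, 0, 0, 0, 0, 0, 0, 1, 0, 0, 0, 0, 0, 0, 1, 0, 0, 0, 0, 0, 0, 1, 0, 0, 0, 0, 0, 0, 1]'

```text
time: 15.6
tool_pos: [0.5352, -0.2104, 0.0284]
ee_rot: [-3.142, 0.0, 1.347]
wrist_force: [0.8, 0.5, -0.3]
width: 0.0335
finger_force: 24.4
```

Emit:
move_arm --deltas '[0, 0, 0, 0, 0, -1, 1, 0, 0, 0, 0, 0, -3, 1, 0, 0, 0, 0, 0, -6, 1, 0, 0, 0, 0, 0, -9, 1, 0, 0, 0, 0, 0, -12, 1, 0, 0, 0, 0, 0, -12, 1, 0, 0, 0, 0, 0, -12, 1]'

```text
time: 16.3
tool_pos: [0.535, -0.2103, 0.1479]
ee_rot: [-3.141, -0.0, 1.347]
wrist_force: [-0.7, -0.2, -5.3]
width: 0.0333
finger_force: 30.0
```

```bash
python3 d.py 500.7 221 148 1.495
```

```text
t 16.3 pos [ 535.  -210.3  147.9] rpy [-3.141 -0.     1.347] w 0.0333 F [-0.7 -0.2 -5.3]
turn [-0.    -0.    -0.148] shift cm [ 41.29 -12.92  -0.  ]
```

Emit:
move_arm --deltas '[0, 0, 0, 1.5, -0.47, 0, 1, 0, 0, 0, 4.5, -1.4, 0, 1, 0, 0, 0, 8.3, -2.6, 0, 1, 0, 0, 0, 12.3, -3.85, 0, 1, 0, 0, 0, 16.3, -5.1, 0, 1, 0, 0, 0, 20.3, -6.35, 0, 1, 0, 0, 0, 24.3, -7.6, 0, 1, 0, 0, 0, 28.3, -8.86, 0, 1]'

```text
time: 17.1
tool_pos: [0.5091, 0.0877, 0.1456]
ee_rot: [-3.137, 0.001, 1.347]
wrist_force: [0.8, -0.5, -4.6]
width: 0.0335
finger_force: 30.0
```

Emit:
move_arm --deltas '[0, 0, -0.04, 4, -1.25, 0, 1, 0, 0, -0.08, 7.5, -2.35, 0, 1, 0, 0, -0.12, 10.5, -3.3, 0, 1, 0, 0, -0.148, 12.3, -3.85, 0, 1, 0, 0, -0.148, 13, -4.1, 0, 1, 0, 0, -0.148, 13, -4.1, 0, 1, 0, 0, -0.148, 13, -4.1, 0, 1]'

```text
time: 17.8
tool_pos: [0.4999, 0.2203, 0.1473]
ee_rot: [-3.14, 0.002, 1.494]
wrist_force: [-0.7, -0.6, -4.5]
width: 0.0336
finger_force: 30.0
```

```bash
python3 d.py 500.7 221 28.4 1.495
```

```text
t 17.8 pos [499.9 220.3 147.3] rpy [-3.140e+00  2.000e-03  1.494e+00] w 0.0336 F [-0.7 -0.6 -4.5]
turn [-0.002  0.002 -0.001] shift cm [ 0.1   0.1  11.89]
```

Emit:
move_arm --deltas '[0, 0, 0, 0, 0, 3, 1, 0, 0, 0, 0, 0, 6, 1, 0, 0, 0, 0, 0, 9, 1, 0, 0, 0, 0, 0, 10.5, 1, 0, 0, 0, 0, 0, 11.3, 1, 0, 0, 0, 0, 0, 11.7, 1, 0, 0, 0, 0, 0, 11.8, 1, 0, 0, 0, 0, 0, 11.9, 1]'

```text
time: 18.6
tool_pos: [0.5018, 0.2214, 0.031]
ee_rot: [3.139, -0.001, 1.495]
wrist_force: [0.3, 0.3, -4.4]
width: 0.0331
finger_force: 30.0
```

Emit:
move_arm --deltas '[0, 0, 0, 0, 0, 0, 1, 0, 0, 0, 0, 0, 0.1, 1, 0, 0, 0, 0, 0, 0.1, 1]'

```text
time: 18.9
tool_pos: [0.5007, 0.2212, 0.0288]
ee_rot: [3.141, -0.0, 1.495]
wrist_force: [-0.5, 0.1, -4.4]
width: 0.0333
finger_force: 30.0
```

Emit:
move_arm --deltas '[0, 0, 0, 0, 0, 0.1, 1, 0, 0, 0, 0, 0, 0.1, 1]'

```text
time: 19.1
tool_pos: [0.5008, 0.2212, 0.0284]
ee_rot: [3.141, -0.0, 1.495]
wrist_force: [-1.4, -0.4, 1.0]
width: 0.0335
finger_force: 30.0
```

Contact. Releasing and rising.

Emit:
move_arm --deltas '[0, 0, 0, 0, 0, 0, -1, 0, 0, 0, 0, 0, 0, -1, 0, 0, 0, 0, 0, 0, -1, 0, 0, 0, 0, 0, 0, -1, 0, 0, 0, 0, 0, -3, -1, 0, 0, 0, 0, 0, -8, -1, 0, 0, 0, 0, 0, -12.2, -1, 0, 0, 0, 0, 0, -12.2, -1]'

```text
time: 19.9
tool_pos: [0.5047, 0.2225, 0.1578]
ee_rot: [3.127, -0.006, 1.495]
wrist_force: [1.0, -0.2, 0.7]
width: 0.0928
finger_force: 0.0
```

Emit:
move_arm --deltas '[0, 0, 0, 0, 0, 0, -1, 0, 0, 0, 0, 0, 0, -1]'

```text
time: 20.1
tool_pos: [0.4996, 0.2208, 0.1476]
ee_rot: [-3.139, 0.001, 1.495]
wrist_force: [0.8, -0.5, 0.4]
width: 0.0938
finger_force: 0.0
```

```bash
python3 d.py 520 -274 150 1.347
```

```text
t 20.1 pos [499.6 220.8 147.6] rpy [-3.139e+00  1.000e-03  1.495e+00] w 0.0938 F [ 0.8 -0.5  0.4]
turn [-0.003  0.001  0.148] shift cm [-49.18   5.79  -0.19]
```

Emit:
move_arm --deltas '[0, 0, 0, -4.5, 0.53, 0, -1, 0, 0, 0, -9, 1.06, 0, -1, 0, 0, 0, -13.5, 1.6, 0, -1, 0, 0, 0, -18, 2.12, 0, -1, 0, 0, 0, -22.5, 2.65, 0, -1, 0, 0, 0, -27, 3.2, 0, -1, 0, 0, 0, -31.5, 3.7, 0, -1, 0, 0, 0, -36, 4.24, 0, -1]'

```text
time: 20.9
tool_pos: [0.514, -0.1424, 0.1468]
ee_rot: [-3.137, -0.001, 1.495]
wrist_force: [-0.3, -0.3, 0.6]
width: 0.0936
finger_force: 0.0
```

Emit:
move_arm --deltas '[0, 0, 0.05, -4, 0.5, 0, -1, 0, 0, 0.1, -8, 0.95, 0, -1, 0, 0, 0.148, -11.5, 1.35, 0, -1, 0, 0, 0.148, -13.2, 1.55, 0, -1, 0, 0, 0.148, -13.2, 1.55, 0, -1, 0, 0, 0.148, -13.2, 1.55, 0, -1, 0, 0, 0.148, -13.2, 1.55, 0, -1]'

```text
time: 21.6
tool_pos: [0.521, -0.272, 0.1492]
ee_rot: [-3.141, -0.001, 1.349]
wrist_force: [0.6, 0.0, 0.9]
width: 0.0937
finger_force: 0.0
```

```bash
python3 d.py 520 -274 26.5 1.347
```

```text
t 21.6 pos [ 521.  -272.   149.2] rpy [-3.141e+00 -1.000e-03  1.349e+00] w 0.0937 F [0.6 0.  0.9]
turn [-0.001 -0.001  0.002] shift cm [-0.23 -0.04 12.27]
```

Emit:
move_arm --deltas '[0, 0, 0, -0.2, -0.1, 4, -1, 0, 0, 0, -0.2, -0.1, 8, -1, 0, 0, 0, -0.2, -0.1, 10.5, -1, 0, 0, 0, -0.2, -0.1, 12.1, -1, 0, 0, 0, -0.2, -0.1, 12.3, -1, 0, 0, 0, -0.2, -0.1, 12.3, -1, 0, 0, 0, -0.2, -0.1, 12.3, -1]'

```text
time: 22.3
tool_pos: [0.5207, -0.2756, 0.0283]
ee_rot: [3.139, 0.001, 1.348]
wrist_force: [-0.2, -0.0, 1.0]
width: 0.094
finger_force: 0.0
```

Emit:
move_arm --deltas '[0, 0, 0, 0, 0, 0, 1, 0, 0, 0, 0, 0, 0, 1, 0, 0, 0, 0, 0, 0, 1, 0, 0, 0, 0, 0, 0, 1, 0, 0, 0, 0, 0, 0, 1, 0, 0, 0, 0, 0, 0, 1, 0, 0, 0, 0, 0, 0, 1, 0, 0, 0, 0, 0, 0, 1]'

```text
time: 23.1
tool_pos: [0.5202, -0.2759, 0.0267]
ee_rot: [3.14, 0.0, 1.347]
wrist_force: [-0.3, -0.0, -2.2]
width: 0.0335
finger_force: 18.9
```

Emit:
move_arm --deltas '[0, 0, 0, 0, 0, 0, 1, 0, 0, 0, 0, 0, -1, 1, 0, 0, 0, 0, 0, -3, 1, 0, 0, 0, 0, 0, -6, 1, 0, 0, 0, 0, 0, -9, 1, 0, 0, 0, 0, 0, -12, 1, 0, 0, 0, 0, 0, -12, 1, 0, 0, 0, 0, 0, -12, 1]'

```text
time: 23.9
tool_pos: [0.5191, -0.2754, 0.1459]
ee_rot: [-3.141, -0.0, 1.347]
wrist_force: [-0.2, -0.0, -4.9]
width: 0.0332
finger_force: 30.0
```

```bash
python3 d.py 505.6 287 147 1.495
```

```text
t 23.9 pos [ 519.1 -275.4  145.9] rpy [-3.141 -0.     1.347] w 0.0332 F [-0.2 -0.  -4.9]
turn [-0.001 -0.    -0.148] shift cm [ 54.54 -13.81  -0.09]
```

Emit:
move_arm --deltas '[0, 0, 0, 2, -0.5, 0, 1, 0, 0, 0, 5.5, -1.4, 0, 1, 0, 0, 0, 9.6, -2.43, 0, 1, 0, 0, 0, 13.8, -3.5, 0, 1, 0, 0, 0, 18, -4.56, 0, 1, 0, 0, 0, 22.1, -5.6, 0, 1, 0, 0, 0, 26.2, -6.63, 0, 1, 0, 0, 0, 30.3, -7.67, 0, 1]'

```text
time: 24.7
tool_pos: [0.5095, 0.0394, 0.1435]
ee_rot: [-3.136, 0.001, 1.347]
wrist_force: [0.9, 0.3, -4.2]
width: 0.0331
finger_force: 30.0
```

Emit:
move_arm --deltas '[0, 0, -0.03, 4, -1.01, 0, 1, 0, 0, -0.06, 8, -2.03, 0, 1, 0, 0, -0.09, 12, -3.04, 0, 1, 0, 0, -0.12, 16, -4.05, 0, 1, 0, 0, -0.148, 19.5, -4.94, 0, 1, 0, 0, -0.148, 22.5, -5.7, 0, 1, 0, 0, -0.148, 24.2, -6.1, 0, 1, 0, 0, -0.148, 24.2, -6.1, 0, 1]'

```text
time: 25.5
tool_pos: [0.5044, 0.2881, 0.144]
ee_rot: [-3.138, 0.002, 1.498]
wrist_force: [-0.3, 0.2, -4.7]
width: 0.0335
finger_force: 30.0
```

Emit:
move_arm --deltas '[0, 0, 0, 0, 0, 0, 1, 0, 0, 0, 0, 0, 0, 1]'

```text
time: 25.7
tool_pos: [0.5061, 0.2849, 0.1458]
ee_rot: [-3.141, 0.002, 1.493]
wrist_force: [0.8, 0.5, -4.3]
width: 0.0335
finger_force: 30.0
```

```bash
python3 d.py 505.6 287 26.7 1.495
```

```text
t 25.7 pos [506.1 284.9 145.8] rpy [-3.141e+00  2.000e-03  1.493e+00] w 0.0335 F [ 0.8  0.5 -4.3]
turn [-0.001  0.002 -0.002] shift cm [ 0.22 -0.06 11.91]
```

Emit:
move_arm --deltas '[0, 0, 0, 0.1, 0, 3, 1, 0, 0, 0, 0.1, 0, 6, 1, 0, 0, 0, 0.1, 0, 9, 1, 0, 0, 0, 0.1, 0, 10.5, 1, 0, 0, 0, 0.1, 0, 11.3, 1, 0, 0, 0, 0.1, 0, 11.7, 1, 0, 0, 0, 0.1, 0, 11.8, 1, 0, 0, 0, 0.1, 0, 11.9, 1]'

```text
time: 26.5
tool_pos: [0.5076, 0.2878, 0.0291]
ee_rot: [3.139, -0.001, 1.495]
wrist_force: [1.0, 0.0, -4.1]
width: 0.0331
finger_force: 30.0
```

Emit:
move_arm --deltas '[0, 0, 0, 0, 0, 0, 1, 0, 0, 0, 0, 0, 0.1, 1, 0, 0, 0, 0, 0, 0.1, 1]'

```text
time: 26.8
tool_pos: [0.5066, 0.2875, 0.0268]
ee_rot: [3.141, -0.0, 1.495]
wrist_force: [0.1, 0.6, -4.8]
width: 0.0334
finger_force: 30.0
```

Emit:
move_arm --deltas '[0, 0, 0, 0, 0, 0.1, 1, 0, 0, 0, 0, 0, 0.1, 1]'

```text
time: 27.0
tool_pos: [0.5066, 0.2875, 0.0266]
ee_rot: [3.141, -0.0, 1.495]
wrist_force: [-1.3, -0.7, 2.4]
width: 0.0334
finger_force: 30.0
```

Contact. Releasing, rising and moving clear.

Emit:
move_arm --deltas '[0, 0, 0, 0, 0, 0, -1, 0, 0, 0, 0, 0, 0, -1, 0, 0, 0, 0, 0, 0, -1, 0, 0, 0, 0, 0, 0, -1, 0, 0, 0, 0, 0, -3, -1, 0, 0, 0, 0, 0, -8, -1, 0, 0, 0, 0, 0, -12.2, -1, 0, 0, 0, 0, 0, -12.2, -1]'

```text
time: 27.8
tool_pos: [0.5104, 0.2892, 0.1561]
ee_rot: [3.128, -0.007, 1.495]
wrist_force: [1.2, 0.3, 0.4]
width: 0.0929
finger_force: 0.0
```

Emit:
move_arm --deltas '[0, 0, 0, -4, -1, 0, -1, 0, 0, 0, -8, -2, 0, -1, 0, 0, 0, -12, -3, 0, -1, 0, 0, 0, -16, -4, 0, -1, 0, 0, 0, -20, -5, 0, -1, 0, 0, 0, -24, -6, 0, -1, 0, 0, 0, -28, -7, 0, -1, 0, 0, 0, -32, -8, 0, -1]'

```text
time: 28.6
tool_pos: [0.4014, -0.0269, 0.1469]
ee_rot: [3.142, 0.0, 1.495]
wrist_force: [0.5, -0.0, -0.9]
width: 0.0942
finger_force: 0.0
```

Emit:
move_arm --deltas '[0, 0, 0, -4, 0, 0, -1, 0, 0, 0, -8, 0, 0, -1, 0, 0, 0, -12, 0, 0, -1, 0, 0, 0, -12, 0, 0, -1, 0, 0, 0, -12, 0, 0, -1]'

```text
time: 29.1
tool_pos: [0.3928, -0.1457, 0.1469]
ee_rot: [-3.141, -0.001, 1.492]
wrist_force: [0.5, -0.4, 1.1]
width: 0.0939
finger_force: 0.0
```

```bash
python3 - <<'E'
from h import *
s=snap('top');a=s['image'][150:300,80:420]; save(cv2.resize(a,None,fx=2.3,fy=2.3),'t9.png')
P=cloud(s); w=np.zeros(P.shape[:2],bool); w[185:255,100:250]=1
n,l,st,ce=cv2.connectedComponentsWithStats((w&(P[...,2]>.045)&(P[...,2]<.12)).astype(np.uint8))
y=-.076; c=np.array([498,188.2])
for i in range(1,n):
    q=P[l==i]*1000
    if len(q)>20:
        m=np.median(q,0); d=m[:2]-c; print(len(q),m.round(1),q[:,2].max().round(),'tray frame',(d@[np.cos(y),np.sin(y)]).round(1),(d@[-np.sin(y),np.cos(y)]).round(1))
E
```

```text
222 [505.6 281.4  63. ] 93.0 tray frame 0.5 93.5
222 [499.6 216.   60.6] 87.0 tray frame -0.6 27.8
223 [495.6 150.8  82.4] 92.0 tray frame 0.4 -37.5
205 [490.5  85.2  79.4] 86.0 tray frame 0.3 -103.3
```

View pics/t9.png

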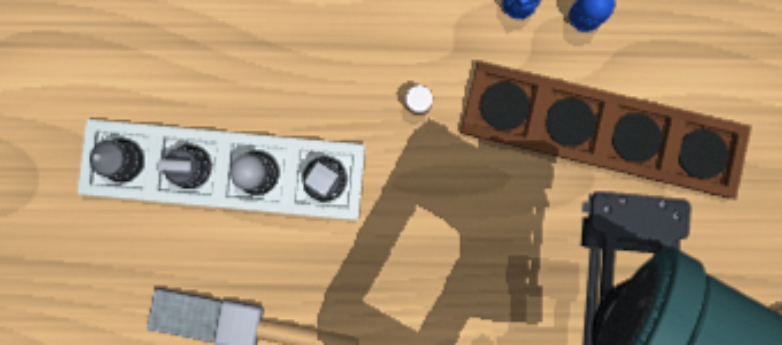

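From left to right the tray shows cone (118,158), wedge (183,165), ball (250,172) and square (322,178). All stand upright within about 6 mm of their well centres, and the gripper is clear. Handing in.

```bash
python3 -c "
from bench import robot
print(robot.close_job())"
```

```text
the job is handed in; nothing more can be done
None
```

All four stakes stand upright in the tray in reverse order (from the robot's left: cone, wedge, ball, square), within about 6 mm of their well centres by camera, and the job was handed in at about 29 s; it gave no verdict.

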